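# Load the sloped needle-carton carrier and lock its spring gate

### The arm

A 6-joint arm with a two-finger parallel gripper is mounted at the origin on a cart in front of the work surface, level with it; the furniture and walls round the work are solid. World frame = base frame: x ahead of the robot, y to its left, z up, the work surface at z = 0. Lengths are in m, angles in degrees, forces in N, time in s.
With the tool pointing down it reaches from about 0.25 to 0.725 m from the base axis. Payload 9.7 kg.
Tool frame: the origin (TCP) lies on the centre line of the jaws, within the pads' length; the fingertips stand 17 mm ahead of it and the grasp point (between the pads) lies 2 mm behind it (bot.tip_extent is the distance from the TCP to the fingertips, in m); z points along the fingers, y is the line along which they close (so a half turn about z gives the same grasp; the last joint's range is limited). The gripper opens to 85 mm and grips with 20 to 120 N. Pads are 22 mm wide; open, the fingers measure 114 mm over their backs; the gripper's body (76 mm by 85 mm) begins 54 mm behind the grasp point. The pads swing forward as they close: fully open they stand 13 mm farther back than shut.
Start: joints at [-70.187, 4.979, 10.078, 95.1, 0, 90], TCP at [0.186, -0.517, 0.248] pointing down, gripper open.
Joint ranges: [-179.16, 179.16], [-48.56, 103.87], [-65.8, 70.77], [-126.05, 130.52], [-82.76, 87.17], [-180, 180]. Speed limits (degrees/s): [127.2, 127.2, 147.25, 180, 180, 180].

### API

Orientations are given as [roll, pitch, yaw] about the fixed x, y, z axes, in that order (R = Rz(yaw) Ry(pitch) Rx(roll)).
In Python, from workcell import bot gives the robot as it stands.
- The arm moves only by the tool carry_out, never from a script. Its argument "moves" is text: rows parted by semicolons, each of 7 numbers parted by spaces: the shift along the tool's x, y, z in mm, then the turn, a rotation vector about the tool's x, y, z in degrees, then the finger opening in mm, from 0 to 85.4. A call has 1 to 20 rows; each row is the pose to reach, as a shift and turn from the pose commanded when the call began, along the tool's axes at that moment; what a row does not reach only later rows make up. A row lasts 1/10 s, in which the tool goes at most 50 mm and 8.59 degrees, less where a joint would pass 70% of its speed; a pose out of reach is approached as far as the arm can. A call with a gripper value outside its range is refused whole. The fingers move at their own pace and stop on an object; "force" is the grip in N (left out, the last holds). Time passes only in rows, so rows that repeat a pose let the fingers close. It gives the time, the measured TCP pose, the force, the opening and the grip force at its end, in the units of the state.
- bot.get_obs(): the state, without advancing time (a new reading comes with each control period).
- bot.camera(name): name is "scene" or "top" or "wrist"; returns a dict with "img" (400x640x3 uint8, red, green, blue), "mtx" (3x3 intrinsics, pixels), "k1" (the pictures are not rectified: a ray, as slopes to the right and down, at radius r is drawn at 1 + k1 r^2 times it, then the intrinsics apply), "position" and "orientation" of the camera in the world; the wrist camera has in their place "mount" (4x4, takes a point from camera to tool coordinates, whose origin is the TCP and whose axes are the flange's). Camera axes: x right, y up, looking along -z (the intrinsics and any distortion apply to the point x, -y, -z); pixel columns grow to the right and rows downward; lengths in m; the calibration is good to about 2 mm. A picture is of the moment at which its call begins: read the wrist's pose just before it. There is no depth.
- bot.job_done(): hands the job in; it is judged then, once.
The state is a dict: "time": time; "q": joint angles; "qd": joint speeds; "joint_efforts": joint torques, N m; "ee_pos": TCP position; "tcp_rot": TCP orientation; "wrist_force": force on the tool from outside, world axes, zero at the start; "torque": the same for the moment, N m; "opening": finger opening in m; "grasp_force": force on a finger pad.
Only numpy, scipy, OpenCV 4.12 (cv2) and the standard library are available. Lean on these libraries where they do the work, as an engineer would, in place of code of your own. Each camera call takes 0.05 s, during which the arm holds its last target. There are 200 camera calls.

### The job

Load the needle carton, still on its long narrow edge, into the sloped carrier: lying lengthwise up the slope between the two guide rails and down against the front lip. Then, with its slide bolt drawn back clear of the keeper, swing the sprung gate fully down over the carton, hold it there while you shoot the bolt fully under the keeper, and let go so that the gate stays locked. Leave the two smaller cartons where they are.

Things in the scene. Friction and masses are not known exactly. Their poses are not given: they have to be found in the camera images.
- deck: Sloped white deck of the carrier, fixed to the worktop (place and yaw vary). Frame: origin on its top face, midway between the rails, at the inner face of the front lip (low end, nearest the robot). x: up the slope, away from the robot and to its left, 30 deg above level; y: left across it, level; z: the deck's normal, leaning 30 deg back over the low end. Plate x -36 to 180, y -72 to 72 mm.
- pocket (a point): Where the middle of the carton's underside belongs: deck (52, 0, 0) mm. Front lip: 25 mm high, x -8 to 0, y -35 to 35 (deck mm). Two guide rails: x 12 to 132, 15 mm high, 5 mm thick, inner faces at y -25 and +25. The carton may not slide down to the lip by itself.
- keeper (a point): Middle of the underside of the keeper's lip, deck (-15, 77, 93) mm: a fixed steel inverted L at the deck's left. Lip: x -33 to 3, y 64 to 90, z 93 to 99 (deck mm), carried by an upright plate at x -39 to -33. Below, it is open toward the gate and up the slope. The shot bolt lies under it.
- gate_hinge (a point): Middle of the gate's hinge axis, deck (165, 0, 84) mm; the axis is parallel to deck y. Hinge plates at deck x 151 to 179, y -60 and +60, up to z 98.
- pad (a point): Middle of the underside of the gate's rubber hold-down pad (30 x 36 mm), under a cross bar between the arms, 65 mm from the hinge. With the gate down it is 64 mm above the deck.
- gate (a joint): Angle of the steel U-shaped gate, rad: 0 = down, parallel to the deck, growing as it rises; stops at -0.03 and 1.4. A torsion spring drives it up: 0.6 N m when up, 1.3 when down (7 N at the bolt), so it flies up if let go unlatched. Latched, it rests at about +0.02 with the bolt bearing up on the keeper. Its arms, 10 mm wide at deck y -50 and +50, run 180 mm to the bolt.
- bolt (a joint): Travel of the slide bolt on the gate's free end, m: 0 = drawn back (deck -y), 0.028 = fully shot (deck +y). It starts partly shot and would then strike the top of the keeper; it clears it below 0.005. It stays where left (friction 1.5 N). Steel rod 12 mm thick along deck y; its left end is 72 mm left of the grip's centre.
- bolt_grip (a point): Centre of the bolt's black spool grip, on the rod's axis: 18 mm thick, 30 mm long along deck y between two 26 mm flanges, free space round it between the arms. At gate angle g: deck x = 165 - 180 cos g, y = -14 + bolt travel, z = 84 + 180 sin g (mm). Being round, it lets a gripper that pinches it across turn about it as the gate swings.
- needle_carton: Largest loose carton, 42 x 60 x 105 mm, about 0.12 kg, standing right of the carrier on a long narrow edge: 42 wide, 60 high, 105 long. Its y axis is its length, its x axis its 60 mm height (vertical at the start), its z axis runs across the 42 mm width. Origin: centre of one 60 x 105 face.
- carton_center (a point): Centre of the needle carton's volume, 30 mm above the worktop at the start.
- gauze_carton: Bystander: carton 50 x 70 x 35 mm, lying flat.
- strips_carton: Bystander: flat carton 45 x 75 x 22 mm.
There are look-alikes about, which are no part of the job. Leave any green look-alike of the needle_carton alone.

How it is judged:
By the outcome, as a careful person would: the job done as asked, in the order asked, and still so for the second after the job is handed in, with the robot touching nothing.
It also fails if it takes over 58 s, if anything falls off the work surface, if the arm or the gripper's body presses on something with over 40 N, if the wrist force passes 120 N, or if a joint passes its speed limit or range.

## Working session

There is one attempt and no reset: what is moved stays moved. The work goes in short steps, Python scripts to look and compute and a tool call to move; the robot and the scene stay as the last step left them, time stands still between calls to the robot, and variables do not carry over. Pictures are saved under pics/ and viewed, at most 10 in all, crops included, and the job is handed in when it is done.

Besides the shell and the picture viewer there is one more tool, called after "Request:" in YAML: its name, and indented under it one key for each argument. carry_out: Moves the arm, as the interface text tells. Its arguments: {"type":"object","properties":{"moves":{"type":"string"},"force":{"type":"number"}},"required":["moves"]}

```bash
ls; mkdir -p pics; python3 - <<'E'
from workcell import bot
import cv2
for n in("scene","top"):
    c=bot.camera(n); cv2.imwrite(f"pics/{n}0.png",c["img"][:,:,::-1]); print(n,c["mtx"].tolist(),c["k1"],c["position"],c["orientation"])
c=bot.camera("wrist");print(c["mount"],c["mtx"].tolist(),c["k1"]); o=bot.get_obs();print(o)
E
```

```text
pics
scene [[429.2767720504097, 0.0, 328.87202102990466], [0.0, 429.2767720504097, 200.25869451771965], [0.0, 0.0, 1.0]] -0.011712945616229598 [-0.00972629 -1.1669171   0.83115792] [ 54.8528369   -0.41876268 -33.87855209]
top [[393.4270713526157, 0.0, 323.77588540124685], [0.0, 393.4270713526157, 200.245157845922], [0.0, 0.0, 1.0]] -0.09928409633316493 [ 0.35972746 -0.3667913   1.06766395] [ 10.66377515   0.4402684  -89.88840722]
[[ 3.11091065e-04  9.54820289e-01  2.97183646e-01  7.57016221e-02]
 [ 9.99999717e-01 -5.00670111e-04  5.61804143e-04 -6.41616599e-04]
 [ 6.85212963e-04  2.97183387e-01 -9.54820174e-01 -1.24797320e-01]
 [ 0.00000000e+00  0.00000000e+00  0.00000000e+00  1.00000000e+00]] [[354.28592383552075, 0.0, 319.7119443194572], [0.0, 354.28592383552075, 196.3181461347722], [0.0, 0.0, 1.0]] 0.003319390267574726
{'time': 0.15, 'q': array([-7.01878299e+01,  5.00368482e+00,  1.00459952e+01,  9.50978065e+01,
       -9.89862176e-04,  9.00012156e+01]), 'qd': array([-0.05113972, -0.18157331,  0.19717912,  0.06213336, -0.02684457,
        0.03240144]), 'joint_efforts': array([ 1.07443306e-03, -5.20762289e+01,  4.65043652e+01,  1.39425285e-02,
       -8.26412048e-06,  1.50036836e-06]), 'ee_pos': array([ 0.18636433, -0.51731572,  0.24775757]), 'tcp_rot': array([-1.79944504e+02,  9.91039142e-04,  1.98109554e+01]), 'wrist_force': array([-0.64307457,  0.18102566, -0.18193159]), 'torque': array([-0.01617848,  0.01696695,  0.02257689]), 'grasp_force': 0.0, 'opening': 0.08548920474773909}
```

View pics/scene0.png

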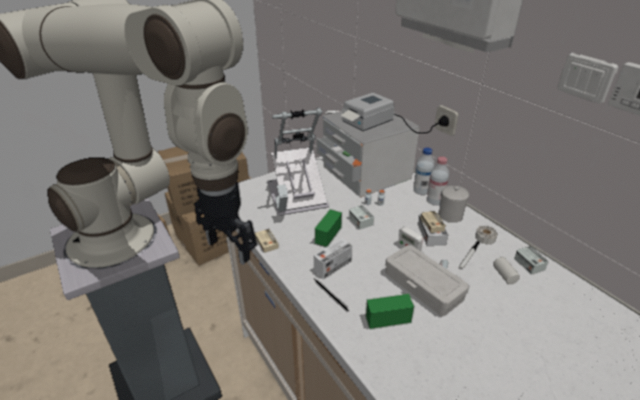

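View pics/top0.png

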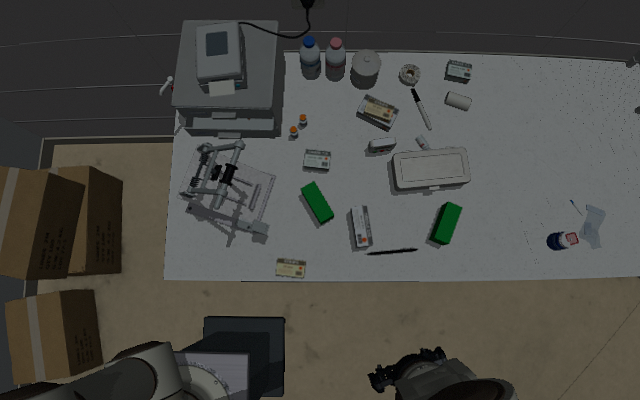

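The scene view shows the carrier at about (300,175) with its gate up, a white/grey carton at (333,258), and green look-alikes at (328,227) and (390,311). In the top view the carrier is at (228,188).

Candidates in the top view:
- White (361,226): the largest white carton, standing on a narrow edge to the right of the carrier, so it fits the description.
- Green (317,202) and (447,223): look-alikes.
- White (317,160): small.
- (378,111) and (382,146): others.

I'll confirm in an enlarged crop.

```bash
cat > h.py <<'E'
import numpy as np, cv2
from scipy.spatial.transform import Rotation as R
from workcell import bot
def cam(n):
    o=bot.get_obs(); c=bot.camera(n)
    if n=="wrist":
        T=np.eye(4);T[:3,:3]=R.from_euler('xyz',o['tcp_rot'],degrees=True).as_matrix();T[:3,3]=o['ee_pos']
        c['T']=T@c['mount']
    else:
        T=np.eye(4);T[:3,:3]=R.from_euler('xyz',c['orientation'],degrees=True).as_matrix();T[:3,3]=c['position'];c['T']=T
    return c
def ray(c,u,v):
    d=np.array([c['k1'],0,0,0,0])
    x,y=cv2.undistortPoints(np.array([[[u,v]]],float),c['mtx'],d)[0,0]
    return c['T'][:3,3],c['T'][:3,:3]@np.array([x,-y,-1])
def on(c,u,v,p=(0,0,0),n=(0,0,1)):
    o,d=ray(c,u,v);n=np.array(n,float);return o+d*(n@(np.array(p)-o))/(n@d)
def proj(c,P):
    q=np.linalg.inv(c['T'])@np.r_[P,1];x=np.array([[q[0]/-q[2],-q[1]/-q[2]]])[0]
    f=1+c['k1']*(x@x);return (c['mtx']@np.r_[x*f,1])[:2]
def tri(l):
    A=0;b=0
    for c,u,v in l:
        o,d=ray(c,u,v);d=d/np.linalg.norm(d);M=np.eye(3)-np.outer(d,d);A=A+M;b=b+M@o
    P=np.linalg.solve(A,b);return P,[np.linalg.norm(proj(c,P)-[u,v]) for c,u,v in l]
E
python3 - <<'E'
from h import *
c=cam("top");im=c['img'][130:280,160:400]
cv2.imwrite("pics/t1.png",cv2.resize(im,(800,500),interpolation=cv2.INTER_CUBIC)[:,:,::-1])
print(on(c,361,226,(0,0,.06)),on(c,228,188,(0,0,.05)))
c=cam("scene");im=c['img'][95:285,250:390]
cv2.imwrite("pics/s1.png",cv2.resize(im,(442,600),interpolation=cv2.INTER_CUBIC)[:,:,::-1])
E
```

```text
[ 0.48199391 -0.45470488  0.06      ] [ 0.58447039 -0.10289213  0.05      ]
```

View pics/t1.png

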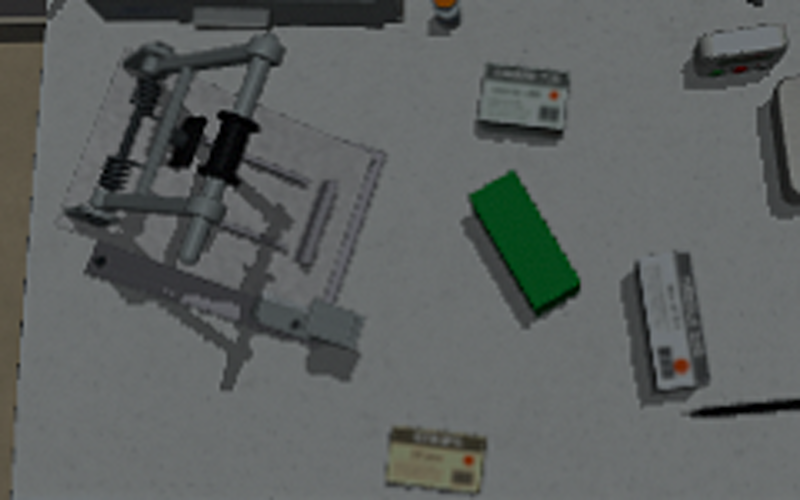

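View pics/s1.png

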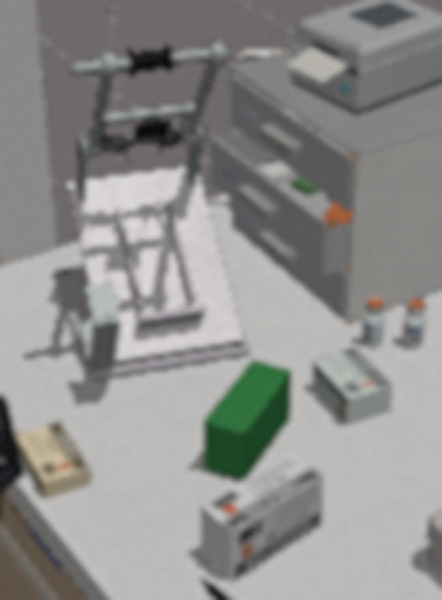

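The top crop confirms the needle carton. It is the white box at crop (670,320), full image (361,226), and it is the largest white one, standing on edge. The green box at (525,240) is the look-alike. The carrier's low end faces right/down, with the keeper at (310,320) and the raised bolt grip at (232,147).

Next I move to a hover over the carton and start the turn.

Request:
carry_out:
  moves: "261 25 0 0 0 -40 85; 261 25 0 0 0 -40 85; 261 25 0 0 0 -40 85; 261 25 0 0 0 -40 85; 261 25 0 0 0 -40 85; 261 25 0 0 0 -40 85; 261 25 0 0 0 -40 85"
  force: 40

```text
time: 0.95
ee_pos: [0.4422, -0.4516, 0.2473]
tcp_rot: [-179.9, -0.0, 59.9]
wrist_force: [-1.3, 0.2, 0.1]
opening: 0.0855
grasp_force: 0.0
```

```bash
python3 - <<'E'
from h import *
print(bot.get_obs()['q'])
t=cam("top");s=cam("scene")
T=lambda u,v:(t,160+u*.3,130+v*.3)
S=lambda u,v:(s,250+u*140/442,95+v*190/600)
for n,a,b in [("low right corner",(385,152),(247,352)),("lip R top",(333,181),(203,307)),("rodR",(272,45),(223,48)),("rodL",(190,258),(73,68)),("grip",(230,147),(151,59)),("keeper lip R near",(362,318),(117,320))]:
    print(n,tri([T(*a),S(*b)]))
E
```

```text
[-4.56027793e+01  1.68422370e+01  2.36712462e+01  9.69046685e+01
  1.74219084e-03  7.44566498e+01]
low right corner (array([ 0.62947338, -0.22302719,  0.0038224 ]), [np.float64(0.2052629804135859), np.float64(0.17469790370154975)])
lip R top (array([ 0.59489493, -0.18965767,  0.05379292]), [np.float64(0.5365682407897939), np.float64(0.4409600789216038)])
rodR (array([ 0.61281215, -0.20027645,  0.3355946 ]), [np.float64(1.0896963744483665), np.float64(0.7493936795859584)])
rodL (array([ 0.48482617, -0.15649966,  0.33132472]), [np.float64(0.2943615170049575), np.float64(0.20201585880155687)])
grip (array([ 0.55147927, -0.17709185,  0.33128581]), [np.float64(0.8144159081033396), np.float64(0.5594559943875059)])
keeper lip R near (array([ 0.47902557, -0.22267614,  0.1007618 ]), [np.float64(0.34942784966887747), np.float64(0.28977790761070527)])
```

Request:
carry_out:
  moves: "0 0 0 0 0 -128 85; 0 0 0 0 0 -128 85; 0 0 0 0 0 -128 85; 0 0 0 0 0 -128 85; 0 0 0 0 0 -128 85; 0 0 0 0 0 -128 85; 0 0 0 0 0 -128 85; 0 0 0 0 0 -128 85; 0 0 0 0 0 -128 85; 0 0 0 0 0 -128 85; 0 0 0 0 0 -128 85; 0 0 0 0 0 -128 85; 0 0 0 0 0 -128 85; 0 0 0 0 0 -128 85; 0 0 0 0 0 -128 85; 0 0 0 0 0 -128 85; 0 0 0 0 0 -128 85"

```text
time: 2.75
ee_pos: [0.4392, -0.4531, 0.2487]
tcp_rot: [-180.0, 0.0, -172.5]
wrist_force: [-0.2, -0.0, 0.3]
opening: 0.085
grasp_force: 0.0
```

```bash
python3 - <<'E'
from h import *
c=cam("wrist");cv2.imwrite("pics/w1.png",c['img'][:,:,::-1]);import pickle;pickle.dump(c,open("w1.pkl","wb"))
print(c['T'])
E
```

```text
[[-1.30329919e-01 -9.47288903e-01 -2.92673618e-01  3.64085833e-01]
 [ 9.91470681e-01 -1.24528705e-01 -3.84511374e-02 -4.62277196e-01]
 [-2.19308485e-05 -2.95188645e-01  9.55438990e-01  3.73502455e-01]
 [ 0.00000000e+00  0.00000000e+00  0.00000000e+00  1.00000000e+00]]
```

View pics/w1.png

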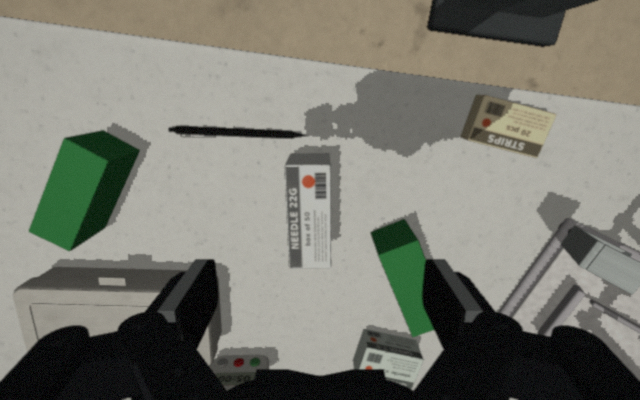

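The wrist view confirms "NEEDLE 22G". The top face has corners at about (287,165), (329,164), (331,267) and (290,268), with its near end face above. The fingers straddle it at the bottom of the picture.

```bash
python3 - <<'E'
from h import *
import pickle
c=pickle.load(open("w1.pkl","rb"))
im=c['img'][145:285,270:350].astype(int)
g=im.mean(2)
P=[on(c,*p,(0,0,.06)) for p in [(287,165),(329,164),(331,267),(290,268)]]
P=np.array(P);m=P.mean(0);print(P,m)
for i in range(4):print(np.linalg.norm(P[i]-P[(i+1)%4]))
l=(P[2]+P[3]-P[0]-P[1]);yaw=np.degrees(np.arctan2(l[1],l[0]));print("yaw",yaw)
o=bot.get_obs();print(R.from_euler('xyz',o['tcp_rot'],degrees=True).inv().apply(np.r_[m[:2],.04]-o['ee_pos'])*1000,o['tcp_rot'])
E
```

```text
[[ 0.43466495 -0.48274955  0.06      ]
 [ 0.42882051 -0.44533657  0.06      ]
 [ 0.53105001 -0.42910106  0.06      ]
 [ 0.5374177  -0.46909975  0.06      ]] [ 0.48298829 -0.45657173  0.06      ]
0.037866725538805504
0.10351069396307784
0.04050237806009193
0.10365540434394317
yaw 8.2949696908584
[-42.6215338   -9.18525709 208.61803361] [-1.79981551e+02  7.33201445e-03 -1.72486251e+02]
```

Request:
carry_out:
  moves: "-20 -5 50 0 0 -0.8 85; -43 -9 95 0 0 -0.8 85; -43 -9 140 0 0 -0.8 85; -43 -9 175 0 0 -0.8 85; -43 -9 198 0 0 -0.8 85; -43 -9 208 0 0 -0.8 85; -43 -9 208 0 0 -0.8 38; -43 -9 208 0 0 -0.8 38; -43 -9 208 0 0 -0.8 38; -43 -9 208 0 0 -0.8 38; -43 -9 208 0 0 -0.8 38; -43 -9 208 0 0 -0.8 38; -43 -9 208 0 0 -0.8 38; -43 -9 208 0 0 -0.8 38"
  force: 35

```text
time: 4.2
ee_pos: [0.485, -0.4564, 0.0425]
tcp_rot: [-179.8, 0.1, -171.4]
wrist_force: [-0.7, -0.6, 6.2]
opening: 0.0414
grasp_force: 36.8
```

Request:
carry_out:
  moves: "0 0 -20 0 0 0 38; 0 0 -60 0 0 0 38; 0 40 -105 0 0 0 38; 5 80 -150 0 0 0 38; 7 120 -195 0 0 0 38; 7 150 -230 0 0 0 38; 7 153 -260 0 0 0 38; 7 153 -260 0 0 0 38; 7 153 -260 0 0 0 38; 7 153 -260 0 0 0 38"

```text
time: 5.2
ee_pos: [0.4544, -0.3056, 0.2992]
tcp_rot: [180.0, -0.0, -171.4]
wrist_force: [0.3, 0.8, -1.9]
opening: 0.0414
grasp_force: 36.4
```

```bash
python3 - <<'E'
from h import *
c=cam("wrist");cv2.imwrite("pics/w2.png",cv2.resize(c['img'],(800,500),interpolation=cv2.INTER_CUBIC)[:,:,::-1]);import pickle;pickle.dump(c,open("w2.pkl","wb"))
print(bot.get_obs()['ee_pos'])
E
```

```text
[ 0.45428304 -0.30566588  0.29862085]
```

View pics/w2.png

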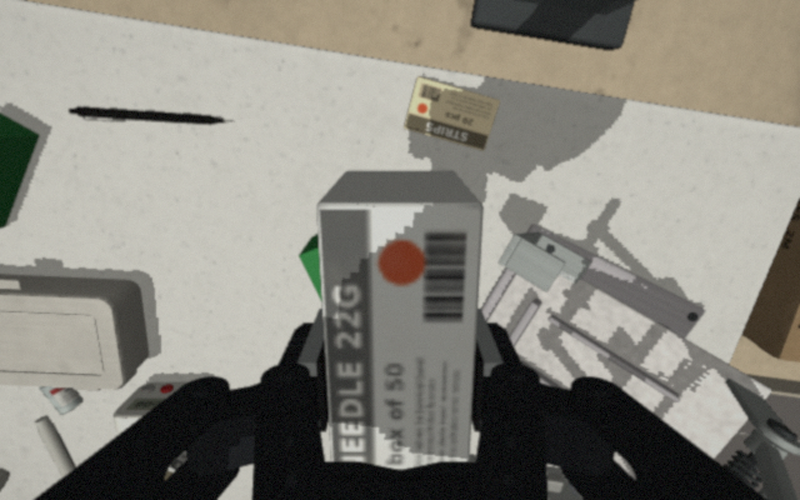

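The held carton fills the centre of this view. To its right (in the 800-px picture) are the keeper lip at about (535,262), the front lip's left end at (538,301), and the left rail from (553,315) to (680,397). I'll fit the deck pose to these marked points together with the earlier views.

```bash
cat > fit.py <<'E'
from h import *
import pickle
from scipy.optimize import least_squares
t=cam("top");s=cam("scene");w=pickle.load(open("w2.pkl","rb"))
T=lambda u,v:(t,160+u*.3,130+v*.3)
S=lambda u,v:(s,250+u*140/442,95+v*190/600)
W=lambda u,v:(w,u*.8,v*.8)
g=1.4;bx=165-180*np.cos(g);bz=84+180*np.sin(g)
pts=[((-36,-72,0),T(385,152)),((-4,-35,25),T(333,183)),((-4,35,25),T(307,266)),((12,-27.5,15),T(305,187)),
((-36,-72,0),S(247,352)),((-36,72,0),S(97,372)),((-8,-35,25),S(203,312)),((-8,35,25),S(138,326)),((12,-27.5,15),S(190,303)),((12,27.5,15),S(150,310)),
((12,27.5,15),W(553,315)),((132,27.5,15),W(680,397)),((-4,35,25),W(538,301)),
((bx,'g',bz),T(230,147)),((bx,'l',bz),T(190,258)),((bx,'g',bz),S(151,59)),((bx,'l',bz),S(73,68))]
def Rm(yaw): return R.from_euler('ZY',[yaw,-30],degrees=True).as_matrix()
def pred(p,q):
    q=[-14+p[4]+72 if k=='l' else -14+p[4] if k=='g' else k for k in q]
    return p[:3]+Rm(p[3])@np.array(q)/1000
f=lambda p:np.concatenate([proj(c,pred(p,q))-[u,v] for q,(c,u,v) in pts])
if __name__=="__main__":
    r=least_squares(f,[.57,-.165,.03,71,10],loss='soft_l1',x_scale=[.01,.01,.01,1,5])
    print(r.x)
    for (q,_),e in zip(pts,r.fun.reshape(-1,2)):print(q,e.round(1))
    np.save("deck.npy",r.x)
E
python3 fit.py
```

```text
[ 5.64623097e-01 -1.62768481e-01  3.16190035e-02  7.26019110e+01
  2.04967106e+01]
(-36, -72, 0) [-3.8  1.2]
(-4, -35, 25) [-0.1 -0.3]
(-4, 35, 25) [-1.  -0.4]
(12, -27.5, 15) [ 0.8 -0.8]
(-36, -72, 0) [-2.7 -3.3]
(-36, 72, 0) [ 1.5 -2.4]
(-8, -35, 25) [-0.8  0.2]
(-8, 35, 25) [-1.4 -0.8]
(12, -27.5, 15) [-0.6 -0.6]
(12, 27.5, 15) [-4.4 -0.3]
(12, 27.5, 15) [-3.3 -0. ]
(132, 27.5, 15) [-0.1  0.3]
(-4, 35, 25) [-1.7 -0.5]
(np.float64(134.4059142779566), 'g', np.float64(261.3809513979228)) [-0.1 -1.3]
(np.float64(134.4059142779566), 'l', np.float64(261.3809513979228)) [-0.8 -0. ]
(np.float64(134.4059142779566), 'g', np.float64(261.3809513979228)) [-0.1  1.6]
(np.float64(134.4059142779566), 'l', np.float64(261.3809513979228)) [-0.5  1.6]
```

```bash
sed -i '/^def Rm/i pts=[p for i,p in enumerate(pts) if i not in (0,4,5,9)]' fit.py; python3 fit.py; python3 - <<'E'
from fit import *
p=np.load("deck.npy")
im=cv2.resize(w['img'],(1600,1000),interpolation=cv2.INTER_CUBIC)
im2=cv2.resize(t['img'],(1920,1200),interpolation=cv2.INTER_CUBIC)
P={'k':(-33,64,99),'k2':(3,64,99),'k3':(3,90,99),'k4':(-33,90,99),'r1':(12,25,15),'r2':(132,25,15),'r3':(12,-25,15),'r4':(132,-25,15),'l1':(0,35,25),'l2':(0,-35,25),'c1':(-36,72,0),'c2':(-36,-72,0),'c3':(180,72,0)}
for q in P.values():
    for i,c,k in((im,w,2.5),(im2,t,3)):
        cv2.circle(i,tuple(int(x) for x in proj(c,pred(p,q))*k+k/2),3,(255,0,0),-1)
cv2.imwrite("pics/chk.png",np.hstack([im[400:950,930:1490],cv2.resize(im2,None,fx=1,fy=1)[400:750,480:720].repeat(1,0) if 0 else np.pad(im2[390:760,500:740],((0,180),(0,0),(0,0)))])[:,:,::-1])
E
```

```text
[ 5.64140947e-01 -1.62666269e-01  3.24155237e-02  7.26158115e+01
  2.00429435e+01]
(-4, -35, 25) [-0.2 -0.2]
(-4, 35, 25) [-1.1 -0.2]
(12, -27.5, 15) [ 0.7 -0.7]
(-8, -35, 25) [-0.9  0. ]
(-8, 35, 25) [-1.6 -1. ]
(12, -27.5, 15) [-0.8 -0.8]
(12, 27.5, 15) [-2.9 -0.1]
(132, 27.5, 15) [0.7 0.3]
(-4, 35, 25) [-1.4 -0.6]
(np.float64(134.4059142779566), 'g', np.float64(261.3809513979228)) [-0.2 -1.3]
(np.float64(134.4059142779566), 'l', np.float64(261.3809513979228)) [-0.9 -0.1]
(np.float64(134.4059142779566), 'g', np.float64(261.3809513979228)) [-0.2  1.3]
(np.float64(134.4059142779566), 'l', np.float64(261.3809513979228)) [-0.5  1.3]
```

View pics/chk.png

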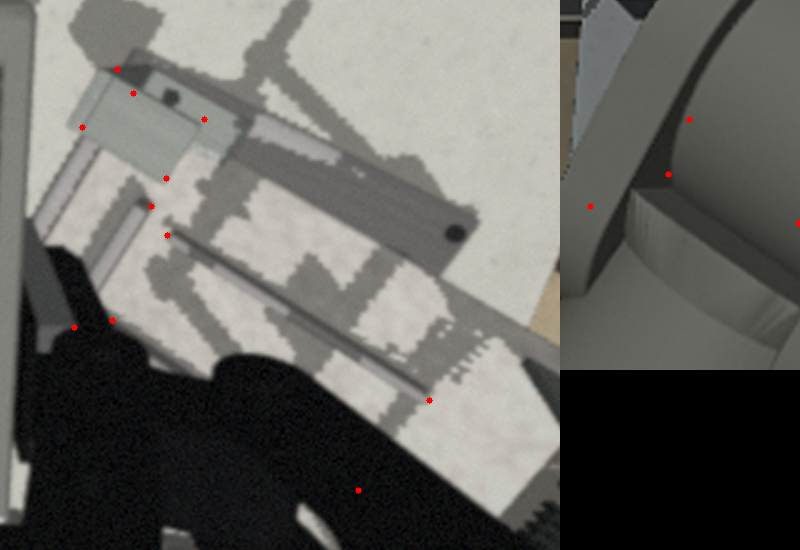

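The fitted points land within about 5 crop pixels (1.5 mm) of the keeper lip corners at (160,183) and (203,125), and of the left rail's ends at (172,236) and (427,398). I refine the fit once with these, then compute the placing moves.

```bash
sed -i '/^def Rm/i V=lambda u,v:(w,(930+u)/2.5-.4,(400+v)/2.5-.4)\npts=[p for i,p in enumerate(pts) if i not in (6,7,8)]+[((12,25,15),V(171,238)),((132,25,15),V(426,399)),((3,64,99),V(161,183)),((3,90,99),V(204,125)),((0,35,25),V(150,202))]' fit.py; python3 fit.py; cat > go.py <<'E'
from h import *
def deck():
    p=np.load("deck.npy");return p[:3],R.from_euler('ZY',[p[3],-30],degrees=True).as_matrix(),p[4]
def move(P,Rt):
    "tool shift mm and rotvec deg from present (measured) pose to world P,Rt"
    o=bot.get_obs();A=R.from_euler('xyz',o['tcp_rot'],degrees=True)
    return A.inv().apply(P-o['ee_pos'])*1000,(A.inv()*R.from_matrix(Rt)).as_rotvec(degrees=True)
def dk(q): o,D,_=deck();return o+D@np.array(q)/1000
def indeck(P): o,D,_=deck();return D.T@(np.array(P)-o)*1000
E
python3 - <<'E'
from go import *
o,D,_=deck()
Rt=np.c_[-D[:,0],D[:,1],-D[:,2]]
for q in [(80,0,150),(58,0,60),(58,0,46)]:print(q,*[x.round(1) for x in move(dk(q),Rt)],dk(q))
E
```

```text
[ 5.65399916e-01 -1.62840041e-01  3.18475943e-02  7.30522558e+01
  2.13565615e+01]
(-4, -35, 25) [-0.1 -0.6]
(-4, 35, 25) [-0.8 -0.7]
(12, -27.5, 15) [ 0.8 -1.2]
(-8, -35, 25) [-0.5  0. ]
(-8, 35, 25) [-1.1 -0.9]
(12, -27.5, 15) [-0.4 -0.8]
(np.float64(134.4059142779566), 'g', np.float64(261.3809513979228)) [-0.2 -1.3]
(np.float64(134.4059142779566), 'l', np.float64(261.3809513979228)) [-0.6 -0. ]
(np.float64(134.4059142779566), 'g', np.float64(261.3809513979228)) [-0.1  1.5]
(np.float64(134.4059142779566), 'l', np.float64(261.3809513979228)) [-0.4  1.5]
(12, 25, 15) [-2.3 -0.5]
(132, 25, 15) [0.6 0.6]
(3, 64, 99) [ 0.9 -0.7]
(3, 90, 99) [-1.5 -1.4]
(0, 35, 25) [-0.2  2.5]
(80, 0, 150) [-128.7  119.2   98.2] [-16.8 -26.8 -62.9] [ 0.56373313 -0.16830968  0.2017514 ]
(58, 0, 60) [-139.9  142.6  187.1] [-16.8 -26.8 -62.9] [ 0.5712968  -0.14348911  0.11280912]
(58, 0, 46) [-142.9  148.9  199.2] [-16.8 -26.8 -62.9] [ 0.57333729 -0.13679312  0.10068476]
```

```bash
python3 - <<'E'
from go import *
o,D,_=deck()
Rt=np.c_[-D[:,0],D[:,1],-D[:,2]]
for q in [(-40,0,170)]:print(q,*[x.round(1) for x in move(dk(q),Rt)],dk(q))
print(indeck(bot.get_obs()['ee_pos']))
E
```

```text
(-40, 0, 170) [-79.6  16.4 140.8] [-16.8 -26.8 -62.9] [ 0.53052463 -0.27728517  0.15907191]
[-12.14013088  64.63824021 316.56697908]
```

Request:
carry_out:
  moves: "-20 5 20 -4 -6 -15 38; -40 10 40 -8 -13 -30 38; -60 14 70 -12 -20 -45 38; -75 16 110 -16 -26 -60 38; -80 16 141 -16.8 -26.8 -62.9 38; -80 16 141 -16.8 -26.8 -62.9 38; -80 16 141 -16.8 -26.8 -62.9 38; -80 16 141 -16.8 -26.8 -62.9 38; -80 16 141 -16.8 -26.8 -62.9 38; -80 16 141 -16.8 -26.8 -62.9 38; -80 16 141 -16.8 -26.8 -62.9 38"

```text
time: 6.75
ee_pos: [0.5312, -0.2776, 0.1591]
tcp_rot: [-180.0, 30.0, -107.0]
wrist_force: [-0.2, -0.2, -0.4]
opening: 0.0414
grasp_force: 36.3
```

```bash
python3 - <<'E'
from go import *
import pickle
c=cam("wrist");pickle.dump(c,open("w3.pkl","wb"))
o=bot.get_obs();print(o['q'],indeck(o['ee_pos']))
im=cv2.resize(c['img'],(800,500),interpolation=cv2.INTER_CUBIC)
for q in [(-33,64,99),(3,64,99),(3,90,99),(-33,90,99),(-36,72,0),(-36,-72,0),(180,-72,0),(132,25,15),(132,-25,15),(12,25,15),(12,-25,15),(0,35,25),(0,-35,25)]:
    u=proj(c,dk(q))*1.25;cv2.circle(im,(int(u[0]),int(u[1])),2,(255,0,0),-1)
cv2.imwrite("pics/w3.png",im[:,:,::-1])
E
```

```text
[ -39.50776397   20.72216396   14.4935898    96.15863017   27.52396781
 -115.56091441] [-39.80564213  -0.69440842 170.32111553]
```

View pics/w3.png

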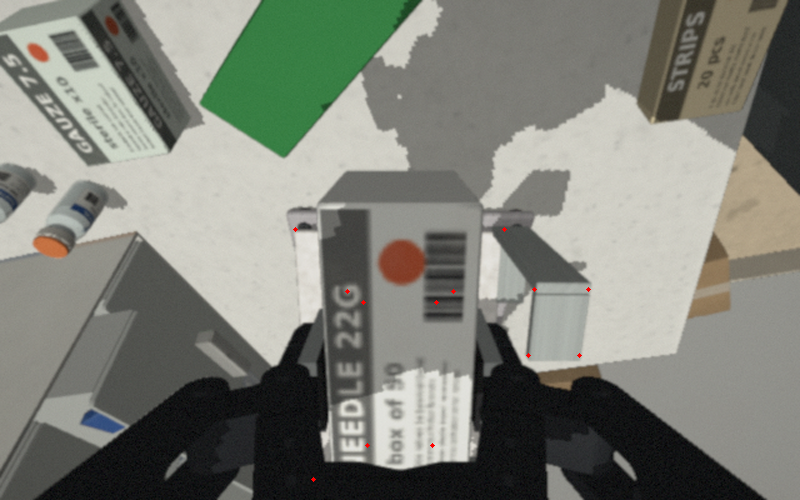

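The wrist view lines up. The carton (columns 318–483) is centred on the deck (predicted corners 295 and 503), and the plate's front edge near row 228 is level. The keeper lip at (558,325) is within 1–2 mm of the prediction, so I'm lowering the carton.

Request:
carry_out:
  moves: "-40 1 10 0 0 0 38; -80 1 30 0 0 0 38; -100 1 60 0 0 0 38; -100 1 90 0 0 0 38; -100 1 105 0 0 0 38; -100 1 113 0 0 0 38; -100 1 119 0 0 0 38; -100 1 123 0 0 0 38; -100 1 125 0 0 0 38; -100 1 125 0 0 0 38"

```text
time: 7.8
ee_pos: [0.5739, -0.1355, 0.1028]
tcp_rot: [-179.8, 30.0, -106.9]
wrist_force: [-4.9, -2.0, 6.4]
opening: 0.0413
grasp_force: 37.6
```

```bash
python3 - <<'E'
from go import *
o=bot.get_obs();print(o['q'],indeck(o['ee_pos']),deck()[1].T@o['wrist_force'])
E
```

```text
[ -26.24978717   13.22932302   -0.75028239   81.13765367   29.58972277
 -100.61136779] [60.30472661 -0.15813778 47.12092843] [0.32274719 4.05531718 7.22153532]
```

Request:
carry_out:
  moves: "0 1 0 0 0 0 38; 0 1.5 1 0 0 0 38; 0 1.5 2 0 0 0 38; 0 1.5 2 0 0 0 38"

```text
time: 8.2
ee_pos: [0.5735, -0.1353, 0.1027]
tcp_rot: [-179.6, 29.9, -106.9]
wrist_force: [-7.0, -10.0, 16.9]
opening: 0.0417
grasp_force: 39.3
```

```bash
python3 - <<'E'
from go import *
o=bot.get_obs();print(indeck(o['ee_pos']),deck()[1].T@o['wrist_force'],deck()[1].T@o['torque'])
E
```

```text
[60.26862845  0.27868816 46.97739978] [-1.63758836  3.82107784 20.42030231] [0.60224448 0.91223635 0.03681032]
```

Request:
carry_out:
  moves: "0 0 -2 0 0 0 38; 2 0 -2 0 0 0 38; 4 0 -2 0 0 0 38; 6 0 -2 0 0 0 38; 7 0 -2 0 0 0 38; 8 0 -2 0 0 0 38; 9 0 -2 0 0 0 38; 9 0 -2 0 0 0 38"

```text
time: 9.0
ee_pos: [0.5714, -0.141, 0.0996]
tcp_rot: [-179.7, 30.2, -106.8]
wrist_force: [0.6, 5.5, 16.7]
opening: 0.0417
grasp_force: 38.1
```

```bash
python3 - <<'E'
from go import *
o=bot.get_obs();print(indeck(o['ee_pos']),deck()[1].T@o['wrist_force'],deck()[1].T@o['torque'])
E
```

```text
[53.49994952  0.6421295  47.29271799] [13.07272974  1.0071777  11.76655366] [ 0.17171833 -1.74734655 -0.24510872]
```

Request:
carry_out:
  moves: "-1 0 -1 0 0 0 85; -1 0 -1 0 0 0 85; -1 0 -1 0 0 0 85; -1 0 -1 0 0 0 85; -1 0 -1 0 0 0 85; -1 0 -10 0 0 0 85; 0 0 -35 0 0 0 85; 30 0 -75 0 0 0 85; 70 0 -120 0 0 0 85; 100 0 -165 0 0 0 85; 100 0 -165 0 0 0 85"

```text
time: 10.1
ee_pos: [0.5194, -0.3076, 0.1916]
tcp_rot: [-179.8, 29.9, -107.0]
wrist_force: [0.4, 0.0, -0.1]
opening: 0.0849
grasp_force: 0.0
```

```bash
python3 - <<'E'
from go import *
import pickle
o,D,_=deck();s=bot.get_obs()
print(indeck(s['ee_pos']),s['q'])
c=cam("wrist");pickle.dump(c,open("w4.pkl","wb"));cv2.imwrite("pics/w4.png",c['img'][:,:,::-1])
Rt=np.c_[D[:,1],D[:,0],-D[:,2]]
for q in [(-40,6,300),(60,6,340),(134,6,340)]:print(q,*[x.round(1) for x in move(dk(q),Rt)],dk(q))
E
```

```text
[-51.66527528   1.75221666 214.32475751] [ -42.24422669   22.58512213   20.39680333  101.36233127   26.95399213
 -118.40908891]
(-40, 6, 300) [-11.8   4.  -85.7] [-0.3  0.2 89.9] [ 0.50583774 -0.33771329  0.27165522]
(60, 6, 340) [-111.7    3.9 -125.8] [-0.3  0.2 89.9] [ 0.52525235 -0.27400323  0.35629623]
(134, 6, 340) [-185.7    4.1 -125.9] [-0.3  0.2 89.9] [ 0.54393334 -0.21270053  0.39329623]
```

View pics/w4.png

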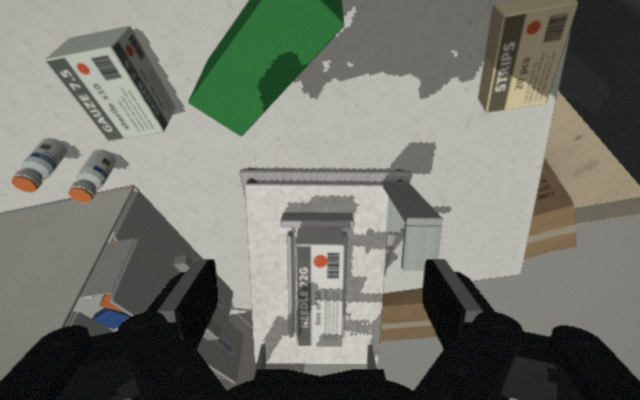

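The view shows the carton seated in the carrier: top face around (320,295), between the rails and against the lip at row ~225. The keeper lip spans roughly (403–440, 221–270). I refine the deck with this closer view and start the move to the gate.

```bash
cat > fit2.py <<'E'
from fit import *
w4=pickle.load(open("w4.pkl","rb"));w3=pickle.load(open("w3.pkl","rb"))
g4=cv2.cvtColor(w4['img'],cv2.COLOR_RGB2GRAY)
def sp(u,v):
    a=cv2.cornerSubPix(g4,np.array([[[u,v]]],np.float32),(4,4),(-1,-1),(3,30,.01))[0,0];return (w4,*a)
a=[((-36,-72,0),sp(246,184)),((3,64,99),sp(403,268)),((3,90,99),sp(438,270)),((-8,-35,0),sp(281,213)),((-8,35,0),sp(354,212))]
b=[((3,64,99),(w3,528*.8,360*.8)),((3,90,99),(w3,580*.8,360*.8))]
c4=[sp(298,245),sp(345,243),sp(300,345),sp(343,346)]
if __name__=="__main__":
    for _,x in a:print(np.round(x[1:],1))
    print("carton",[np.round(x[1:],1) for x in c4])
    p0=np.load("deck.npy");A=a+b+[x for x in pts if x[1][0] is not s]
    F=lambda p:np.concatenate([proj(c,pred(p,q))-[u,v] for q,(c,u,v) in A])
    r=least_squares(F,p0,loss='soft_l1',x_scale=[.01,.01,.01,1,5])
    print(r.x)
    for (q,_),e,e0 in zip(A,r.fun.reshape(-1,2),F(p0).reshape(-1,2)):print(np.array(q)if 0 else q,e.round(1),e0.round(1))
    np.save("deck2.npy",r.x)
    D=Rm(r.x[3])
    for h in(60,65):
        print(h,[(D.T@(on(*x,r.x[:3]+D[:,2]*h/1000,D[:,2])-r.x[:3])*1000).round(1) for x in c4])
E
python3 fit2.py
```

```text
[245.7 183.7]
[401.2 268.7]
[440.4 272. ]
[282.5 213. ]
[353.  214.8]
carton [array([298., 245.], dtype=float32), array([343.5, 245.1], dtype=float32), array([298.2, 345.3], dtype=float32), array([340.9, 346.1], dtype=float32)]
[ 5.65434239e-01 -1.63185286e-01  3.41706186e-02  7.30675342e+01
  2.24818899e+01]
(-36, -72, 0) [-0.6  1. ] [-0.1 -0.4]
(3, 64, 99) [1.4 0.9] [ 1.  -1.6]
(3, 90, 99) [-3.  -2.4] [-3.6 -4.8]
(-8, -35, 0) [ 1.  -1.5] [ 1.3 -3.1]
(-8, 35, 0) [-0.  -3.4] [-0.1 -4.9]
(3, 64, 99) [ 0.6 -0.3] [ 0.  -3.4]
(3, 90, 99) [ 0.9 -0.3] [-0.  -3.4]
(-4, -35, 25) [-0.1 -0.8] [-0.1 -0.6]
(-4, 35, 25) [-0.9 -0.9] [-0.8 -0.7]
(12, -27.5, 15) [ 0.7 -1.4] [ 0.8 -1.2]
(np.float64(134.4059142779566), 'g', np.float64(261.3809513979228)) [-0.5 -1.1] [-0.2 -1.3]
(np.float64(134.4059142779566), 'l', np.float64(261.3809513979228)) [-0.9  0.3] [-0.6 -0. ]
(12, 25, 15) [-2.   0.4] [-2.3 -0.5]
(132, 25, 15) [1.7 2. ] [0.6 0.6]
(3, 64, 99) [1.3 0.3] [ 0.9 -0.7]
(3, 90, 99) [-1.  -0.6] [-1.5 -1.4]
(0, 35, 25) [0.1 3.3] [-0.2  2.5]
60 [array([  1. , -16.8,  60. ]), array([ 1.1, 22. , 60. ]), array([104. , -18.7,  60. ]), array([104.9,  21.4,  60. ])]
65 [array([ -1.3, -16.5,  65. ]), array([-1.2, 21.7, 65. ]), array([ 99.8, -18.3,  65. ]), array([100.7,  21.1,  65. ])]
```

Request:
carry_out:
  moves: "12 4 -40 0 0 8.5 85; 12 4 -85 0 0 17 85; 0 4 -110 0 0 25 85; -20 4 -125 0 0 33 85; -20 4 -125 0 0 42 85; -20 4 -125 0 0 50 85; -20 4 -125 0 0 58 85; -20 4 -125 0 0 66 85; -50 4 -125 0 0 74 85; -80 4 -125 0 0 82 85; -112 4 -125 0 0 90 85; -112 4 -125 0 0 90 85; -112 4 -125 0 0 90 85"

```text
time: 11.55
ee_pos: [0.527, -0.2679, 0.3538]
tcp_rot: [150.0, 0.2, 163.3]
wrist_force: [0.2, -0.5, -0.6]
opening: 0.085
grasp_force: 0.0
```

```bash
cp deck2.npy deck.npy; python3 - <<'E'
from go import *
o,D,t=deck();Rt=np.c_[D[:,1],D[:,0],-D[:,2]]
print(indeck(bot.get_obs()['ee_pos']),bot.get_obs()['q'])
print(*[x.round(1) for x in move(dk((134,8,325)),Rt)])
E
```

```text
[ 63.39362714   6.30355723 332.46634715] [-39.06893169  24.2351806   40.95526048 118.96353329  27.601862
 -25.42684643]
[ 1.4 70.6  7.5] [-0.   0.   0.3]
```

Request:
carry_out:
  moves: "1 35 0 0 0 0 85; 1 70 5 0 0 0 85; 1 70 7 0 0 0 85; 1 70 7 0 0 0 85"

```text
time: 11.95
ee_pos: [0.5444, -0.2076, 0.3817]
tcp_rot: [150.0, 0.1, 163.2]
wrist_force: [0.5, -0.1, -0.7]
opening: 0.0849
grasp_force: 0.0
```

```bash
python3 - <<'E'
from go import *
import pickle
c=cam("wrist");pickle.dump(c,open("w5.pkl","wb"));im=c['img'].copy()
print(indeck(bot.get_obs()['ee_pos']))
for y in range(-14,15,7):
    u=proj(c,dk((134.4,y,261.4)));print(y,u.round(1));cv2.circle(im,(int(u[0]),int(u[1])),1,(255,0,0),-1)
cv2.imwrite("pics/w5.png",cv2.resize(im[60:360,160:480],(640,600),interpolation=cv2.INTER_CUBIC)[:,:,::-1])
E
```

```text
[130.97743226   7.1867878  325.24441441]
-14 [324.2 259.6]
-7 [324.3 248.7]
0 [324.3 237.7]
7 [324.4 226.4]
14 [324.5 214.9]
```

View pics/w5.png

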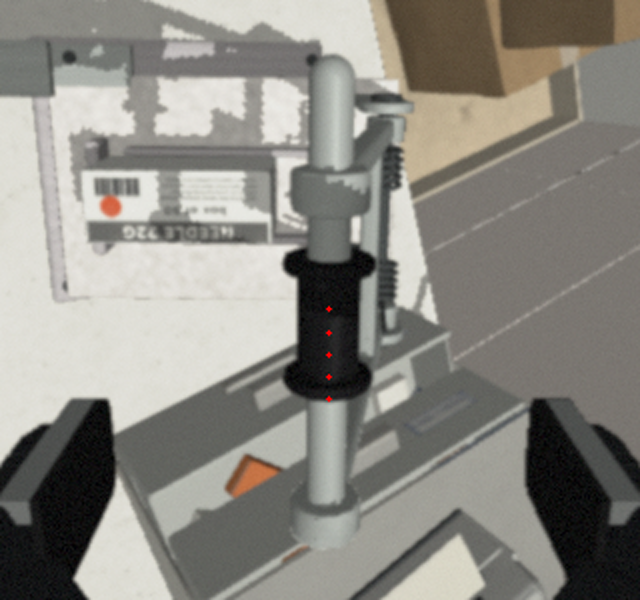

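The grip is between the open fingers at crop (330,321), i.e. y ≈ 10.5 mm by the projected marks, with its x as predicted. The bolt is therefore about 24 mm shot. The carton is visible seated in the carrier behind.

Request:
carry_out:
  moves: "3 3 20 0 0 0 85; 3 3 45 0 0 0 85; 3 3 58 0 0 0 85; 3 3 61 0 0 0 85; 3 3 61 0 0 0 15; 3 3 61 0 0 0 15; 3 3 61 0 0 0 15; 3 3 61 0 0 0 15; 3 3 61 0 0 0 15; 3 3 61 0 0 0 15; 3 3 61 0 0 0 15; 3 3 61 0 0 0 15; 3 3 61 0 0 0 15; 3 3 61 0 0 0 15; 3 3 61 0 0 0 15"
  force: 30

```text
time: 13.5
ee_pos: [0.5511, -0.1761, 0.3314]
tcp_rot: [150.1, 0.1, 163.0]
wrist_force: [-1.0, -5.9, -0.1]
opening: 0.0168
grasp_force: 29.3
```

```bash
python3 - <<'E'
from go import *
import pickle
c=pickle.load(open("w5.pkl","rb"))
for y in (-55,-50,-45,45,50,55):print(y,(proj(c,dk((134.4,y,261.4)))-[160,60])*2)
o=bot.get_obs();print(indeck(o['ee_pos']),deck()[1].T@o['wrist_force'],o['q'])
E
```

```text
-55 [327.63915077 517.97451828]
-50 [327.72583036 504.17733069]
-45 [327.81369719 490.19513804]
45 [329.63117762 201.87417291]
50 [329.74740128 183.49439821]
55 [329.86549706 164.8256179 ]
[134.24213759   9.98964738 265.66424163] [-5.13830064 -0.7561274   2.89490864] [-30.70428086  15.74711433  27.65254697 109.56409492  29.00004253
 -15.71180501]
```

Request:
carry_out:
  moves: "-4 0 0 0 0 0 15; -9 0 0 0 0 0 15; -14 0 0 0 0 0 15; -18 0 0 0 0 0 15; -20 0 0 0 0 0 15; -20 0 0 0 0 0 15"

```text
time: 14.1
ee_pos: [0.5703, -0.1822, 0.3314]
tcp_rot: [150.1, 0.1, 163.0]
wrist_force: [-1.4, -8.0, 1.0]
opening: 0.0168
grasp_force: 29.9
```

```bash
cat > f.py <<'E'
from go import *
o=bot.get_obs();print(indeck(o['ee_pos']).round(1),(deck()[1].T@o['wrist_force']).round(1))
E
python3 f.py
```

```text
[134.1 -10.2 265.8] [-6.5 -1.   4.9]
```

Request:
carry_out:
  moves: "-1.5 0 0 0 0 0 15; -3 0 0 0 0 0 15; -4.5 0 0 0 0 0 15; -5.5 0 0 0 0 0 15; -6 0 0 0 0 0 15; -6 0 0 0 0 0 15"

```text
time: 14.7
ee_pos: [0.5757, -0.1839, 0.3314]
tcp_rot: [150.1, 0.1, 163.0]
wrist_force: [-3.5, -7.3, 1.8]
opening: 0.0171
grasp_force: 29.9
```

```bash
python3 f.py
```

```text
[134.  -15.9 265.8] [-6.   1.3  5.6]
```

Request:
carry_out:
  moves: "-1 0 0 0 0 0 15; -2 0 0 0 0 0 15; -3 0 0 0 0 0 15; -3 0 0 0 0 0 15"

```text
time: 15.1
ee_pos: [0.5768, -0.1842, 0.3314]
tcp_rot: [150.1, -0.2, 163.0]
wrist_force: [-16.2, -4.2, 1.3]
opening: 0.0168
grasp_force: 30.0
```

```bash
python3 f.py
```

```text
[134.  -17.  265.8] [-6.9 14.2  5.5]
```

Request:
carry_out:
  moves: "1.5 0 0 0 0 0 15; 1.5 -8 1.5 0 0 0 15; 1.5 -17.6 3.9 0 0 0 15; 1.5 -34.6 9.6 0 0 0 15; 1.5 -51 17 0 0 0 15; 1.5 -66.7 26 0 0 0 15; 1.5 -81.3 36.4 0 0 0 15; 1.5 -94.8 48.3 0 0 0 15; 1.5 -107 61.4 0 0 0 15; 1.5 -118 75.8 0 0 0 15; 1.5 -127.4 91 0 0 0 15; 1.5 -135.2 107.3 0 0 0 15; 1.5 -141.4 124.2 0 0 0 15; 1.5 -145.8 141.6 0 0 0 15; 1.5 -147.4 150.5 0 0 0 15; 1.5 -147.4 150.5 0 0 0 15; 1.5 -147.4 150.5 0 0 0 15"
  force: 50

```text
time: 16.8
ee_pos: [0.5619, -0.2338, 0.1274]
tcp_rot: [150.1, 0.0, 163.0]
wrist_force: [-7.6, -4.5, 3.7]
opening: 0.0163
grasp_force: 58.4
```

```bash
python3 f.py
```

```text
[-12.8 -17.2 115.1] [-3.8  6.   6.5]
```

Request:
carry_out:
  moves: "0 -1 8 0 0 0 15; 0 -1.5 16 0 0 0 15; 0 -2 22 0 0 0 15; 0 -2 26 0 0 0 15; 0 -2 28 0 0 0 15; 0 -2 28 0 0 0 15; 0 -2 28 0 0 0 15"

```text
time: 17.5
ee_pos: [0.5654, -0.2229, 0.1019]
tcp_rot: [150.1, 0.0, 163.0]
wrist_force: [-6.3, -7.1, 1.0]
opening: 0.0161
grasp_force: 60.4
```

```bash
python3 f.py
```

```text
[-15.6 -17.3  87.3] [-7.   3.9  5.2]
```

Request:
carry_out:
  moves: "0 0 2 0 0 0 15; 0 0 4 0 0 0 15; 0 0 6 0 0 0 15; 0 0 6 0 0 0 15"

```text
time: 17.9
ee_pos: [0.5662, -0.2202, 0.0968]
tcp_rot: [150.1, 0.0, 163.0]
wrist_force: [-8.6, -10.3, 2.7]
opening: 0.0166
grasp_force: 60.6
```

```bash
python3 f.py
```

```text
[-15.7 -17.4  81.3] [-9.4  5.2  8.5]
```

Request:
carry_out:
  moves: "0 0 1 0 0 0 15; 0 0 2 0 0 0 15; 0 0 3 0 0 0 15; 0 0 3 0 0 0 15"

```text
time: 18.3
ee_pos: [0.5667, -0.2188, 0.0944]
tcp_rot: [150.1, 0.0, 163.0]
wrist_force: [-8.3, -10.0, 2.1]
opening: 0.0166
grasp_force: 61.2
```

```bash
python3 f.py
```

```text
[-15.7 -17.4  78.6] [-9.3  5.1  7.8]
```

Request:
carry_out:
  moves: "0 0 1 0 0 0 15; 0 0 2 0 0 0 15; 0 0 2 0 0 0 15"

```text
time: 18.6
ee_pos: [0.567, -0.2179, 0.0928]
tcp_rot: [150.1, 0.0, 163.0]
wrist_force: [-8.3, -9.8, 3.0]
opening: 0.0166
grasp_force: 61.2
```

```bash
python3 f.py; python3 - <<'E'
from h import *
import pickle
c=cam("wrist");pickle.dump(c,open("w6.pkl","wb"))
b=pickle.load(open("w5.pkl","rb"))
for k in(b,c):
    g=cv2.cvtColor(k['img'],cv2.COLOR_RGB2GRAY)
    print([int(x) for x in g[80:260:4,320:330].mean(1)])
    for r in (110,125,155,175):print(r,[int(x) for x in g[r,296:356:2]])
E
```

```text
[-15.6 -17.4  76.7] [-8.7  5.1  8.5]
[219, 209, 122, 150, 168, 177, 178, 178, 178, 179, 179, 180, 180, 181, 181, 181, 133, 148, 115, 112, 112, 113, 107, 114, 114, 113, 113, 114, 19, 18, 15, 16, 16, 16, 19, 33, 32, 33, 32, 32, 32, 33, 32, 13, 31]
110 [233, 227, 226, 226, 225, 227, 228, 211, 174, 125, 109, 134, 153, 164, 176, 189, 202, 188, 173, 160, 133, 79, 82, 82, 83, 60, 63, 62, 66, 72]
125 [230, 229, 223, 226, 228, 231, 227, 174, 152, 114, 112, 137, 153, 166, 176, 192, 201, 187, 175, 155, 162, 228, 214, 131, 83, 82, 83, 89, 104, 112]
155 [93, 169, 227, 222, 170, 94, 97, 103, 106, 107, 109, 108, 108, 115, 117, 111, 112, 113, 113, 113, 118, 117, 142, 135, 98, 158, 167, 105, 75, 87]
175 [124, 135, 144, 143, 146, 146, 141, 145, 154, 100, 98, 105, 114, 112, 118, 113, 112, 110, 103, 99, 199, 222, 154, 158, 168, 171, 153, 87, 79, 141]
[165, 227, 227, 181, 109, 122, 179, 182, 183, 184, 186, 187, 186, 185, 171, 193, 194, 194, 194, 194, 194, 194, 193, 193, 193, 192, 193, 192, 192, 191, 191, 190, 190, 190, 189, 189, 184, 131, 112, 112, 112, 112, 69, 11, 13]
110 [121, 126, 138, 145, 150, 151, 153, 160, 168, 171, 178, 181, 183, 181, 181, 185, 184, 181, 183, 183, 184, 183, 175, 172, 165, 163, 160, 160, 187, 188]
125 [125, 135, 142, 147, 152, 157, 164, 170, 173, 175, 179, 179, 185, 186, 189, 189, 185, 184, 183, 180, 179, 177, 174, 169, 163, 162, 154, 161, 180, 180]
155 [147, 152, 153, 140, 97, 114, 130, 139, 149, 162, 168, 174, 184, 201, 209, 196, 181, 176, 169, 161, 144, 125, 125, 122, 123, 120, 108, 107, 109, 110]
175 [150, 147, 147, 138, 99, 113, 130, 139, 150, 160, 168, 175, 186, 206, 207, 194, 181, 173, 169, 160, 139, 122, 124, 127, 123, 114, 104, 89, 88, 93]
```

Request:
carry_out:
  moves: "3 0 0 0 0 0 15; 7 0 0 0 0 0 15; 11 0 0 0 0 0 15; 14 0 0 0 0 0 15; 14 0 0 0 0 0 15"

```text
time: 19.15
ee_pos: [0.5543, -0.2142, 0.0933]
tcp_rot: [150.1, 0.2, 163.0]
wrist_force: [-4.1, -11.9, 2.4]
opening: 0.0163
grasp_force: 61.1
```

```bash
python3 f.py; python3 - <<'E'
from h import *
import pickle
c=cam("wrist");pickle.dump(c,open("w7.pkl","wb"))
b=pickle.load(open("w6.pkl","rb"))
for k in(b,c):
    g=cv2.cvtColor(k['img'],cv2.COLOR_RGB2GRAY);print([int(x) for x in g[20:262:4,316:326].mean(1)])
E
```

```text
[-15.5  -4.2  77.3] [-9.7  0.5  8.3]
[184, 187, 186, 186, 189, 190, 190, 186, 187, 188, 183, 178, 125, 137, 143, 157, 230, 228, 161, 107, 123, 177, 179, 181, 183, 183, 184, 184, 185, 173, 187, 188, 188, 188, 189, 189, 189, 189, 189, 189, 189, 189, 188, 188, 188, 188, 188, 187, 187, 186, 186, 165, 133, 114, 114, 115, 114, 83, 10, 14, 15]
[166, 178, 174, 178, 184, 186, 184, 188, 191, 190, 188, 187, 184, 184, 187, 187, 186, 187, 190, 190, 187, 188, 185, 180, 163, 178, 183, 183, 184, 184, 162, 119, 174, 175, 176, 178, 180, 179, 180, 177, 180, 185, 184, 184, 184, 184, 184, 183, 183, 183, 183, 174, 113, 113, 112, 111, 112, 93, 12, 12, 13]
```

Request:
carry_out:
  moves: "4 0 0 0 0 0 15; 8 0 0 0 0 0 15; 12 0 0 0 0 0 15; 14 0 0 0 0 0 15; 16 0 0 0 0 0 15; 17 0 0 0 0 0 15; 18 0 0 0 0 0 15; 18 0 0 0 0 0 15"

```text
time: 20.0
ee_pos: [0.5396, -0.2102, 0.0942]
tcp_rot: [150.2, 0.6, 162.9]
wrist_force: [9.3, -16.4, 2.0]
opening: 0.0163
grasp_force: 60.8
```

```bash
python3 f.py
```

```text
[-15.4  11.   78.2] [-10.2 -13.7   8.3]
```

Request:
carry_out:
  moves: "-2 0 -2 0 0 0 15; -2 0 -4 0 0 0 15; -2 0 -6 0 0 0 15; -2 0 -8 0 0 0 15; -2 0 -8 0 0 0 15"

```text
time: 20.5
ee_pos: [0.5389, -0.2132, 0.0996]
tcp_rot: [150.1, 0.3, 163.0]
wrist_force: [5.0, -8.7, -4.1]
opening: 0.0165
grasp_force: 59.7
```

```bash
python3 f.py
```

```text
[-15.4  10.8  84.5] [-8.  -7.3 -0.1]
```

Request:
carry_out:
  moves: "-1 0 0 0 0 0 45; -1 0 0 0 0 0 45; -1 0 0 0 0 0 45; -1 0 0 0 0 0 45; -1 0 -2 0 0 0 45; -1 0 -20 0 0 0 45; -1 0 -50 0 0 0 45; -1 0 -95 0 0 0 45; -1 -30 -140 0 0 0 45; -1 -80 -180 0 0 0 45; -1 -130 -210 0 0 0 45; -1 -160 -210 0 0 0 45; -1 -160 -210 0 0 0 45"

```text
time: 21.8
ee_pos: [0.4652, -0.4492, 0.1969]
tcp_rot: [149.9, -0.2, 162.8]
wrist_force: [0.5, 0.7, -1.3]
opening: 0.0453
grasp_force: 0.0
```

```bash
python3 f.py; python3 - <<'E'
from go import *
import pickle
for n in("top","scene"):
    c=cam(n);pickle.dump(c,open(n+"9.pkl","wb"))
    print(n)
    for nm,q in [("grip",(-15,11,86)),("up",(134,0,261)),("rodend",(-15,83,86)),("keeper",(-15,77,99))]:
        u=proj(c,dk(q)).round().astype(int);p=c['img'][u[1]-1:u[1]+2,u[0]-1:u[0]+2].reshape(-1,3).mean(0).round();print(nm,u,p)
E
```

```text
[-180.9   12.6  292.3] [ 0.1 -0.3 -1.6]
top
grip [266 201] [11. 12. 14.]
up [230 169] [78. 83. 85.]
rodend [257 229] [81. 87. 89.]
keeper [259 227] [80. 86. 88.]
scene
grip [302 189] [26. 26. 28.]
up [300 114] [78. 76. 72.]
rodend [279 192] [157. 160. 161.]
keeper [281 190] [180. 185. 185.]
```

```bash
python3 - <<'E'
from go import *
import pickle
c=pickle.load(open("top9.pkl","rb"));g=c['img'].max(2)
m=np.zeros_like(g);m[188:214,254:278]=(g[188:214,254:278]<30);n,l,st,ce=cv2.connectedComponentsWithStats(m)
D=deck()[1]
for i in range(1,n):
    if st[i,4]>8:print(st[i],ce[i],indeck(on(c,*ce[i],dk((0,0,87)),D[:,2])))
a=cv2.imread("pics/top0.png")[:,:,::-1].astype(int);d=np.abs(a-c['img']).mean(2)
for nm,r in {"gauze":(146,174,300,335),"strips":(256,280,272,310),"green":(180,225,298,336)}.items():print(nm,d[r[0]:r[1],r[2]:r[3]].mean())
E
```

```text
[260 194  13  17 104] [266.15384615 201.94230769] [-16.10545862  11.9695096   87.        ]
gauze 4.742857142857143
strips 4.939327485380116
green 4.143469785575049
```

```bash
python3 -c "
from workcell import bot
print(bot.job_done())"
```

```text
the job is handed in; nothing more can be done
None
```

The job is handed in at about 22 s: the needle carton is on its edge between the rails and against the lip, and the gate is down and locked with the bolt fully shot under the keeper. The two smaller cartons were not touched.

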